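# Sweep the empty pots off the manicure pad

### The arm

A 6-joint arm with a two-finger parallel gripper is mounted at the origin on the work surface. World frame = base frame: x ahead of the robot, y to its left, z up, the work surface at z = 0. Lengths are in m, angles in rad, forces in N, time in s.
With the tool pointing down it reaches from about 0.375 to 0.75 m from the base axis. Payload 9 kg.
Tool frame: the origin (TCP) lies midway between the tips of the shut fingers; the grasp point (between the pads) lies 19 mm behind it; z points along the fingers, y is the direction in which the jaws open and shut (so a half turn about z gives the same grasp; the last joint's range is limited). The gripper opens to 85 mm and grips with 20 to 120 N. Pads are 22 mm wide; open, the fingers measure 114 mm over their backs; the gripper's body (76 mm by 85 mm) begins 54 mm behind the grasp point. The pads swing forward as they close: fully open they stand 13 mm farther back than shut.
Start: joints at [0.976, 0.104, 0.097, 1.564, 0, 1.353], TCP at [0.221, 0.558, 0.231] pointing down, gripper open.
Joint ranges: [-2.99, 2.99], [-0.84, 1.86], [-1.1, 1.16], [-1.84, 2.11], [-1.51, 1.56], [-3.14, 3.14]. Speed limits (rad/s): [2.22, 2.22, 2.57, 3.14, 3.14, 3.14].

### API

Orientations are given as a unit quaternion [x, y, z, w].
In Python, from station import manip gives the robot as it stands.
- The arm moves only by the shell command python3 -m creep 'ROWS' [OPENING]. ROWS is JSON, a list that holds one entry, the list of rows, each a list of 6 numbers: the shift along the world's x, y, z in cm, then the turn, a rotation vector about the world's x, y, z in rad. In form: [[[tx, ty, tz, rx, ry, rz], ...]]. A call has 1 to 10 rows; each row shifts and turns the commanded pose from where the row before left it; what a row does not reach is not made up. A row lasts 1/12 s, in which the tool goes at most 41.7 mm and 7.16 degrees, less where a joint would pass 70% of its speed; a pose out of reach is approached as far as the arm can. A call is refused whole if a number of a shift passes 4.17 or a number of a turn 0.125, either way. A call with a gripper value outside its range is refused whole. OPENING is the gripper's target within -1 to 1 (fully open at 1, half-way at 0, shut at -1), set as the call begins (- or left out, the last holds). The fingers move at their own pace and stop on an object; the grip force is fixed at half the most. Time passes only in rows, so rows that do not move let the fingers close. It gives the time, the measured TCP pose, the force and the opening at its end, in the units of the state.
- manip.read_state(): the state, without advancing time (a new reading comes with each control period).
- manip.grab_frame(name): name is "side" or "top"; returns the picture (400x640x3 uint8, red, green, blue); there is no depth.
- manip.camera_info(name): a dict with "K" (3x3 intrinsics, pixels), "extrinsics" (4x4, takes a point from world to camera coordinates). Camera axes: x right, y down, z forward; pixel columns grow to the right and rows downward; lengths in m; the calibration is good to about 2 mm. A picture is of the moment at which its call begins. camera_info takes no time and is no camera call.
- manip.close_job(): hands the job in, once; it reports no verdict.
Trained networks look in the newest picture that a camera, given by its name, has taken for a name from the list of things; names that differ only in an ending like _2 or _b are one class to them, and where a whole thing is asked for, a point or a joint stands for the part that bears it (a point fixed in the world has none). Each returns a list of dicts, best first, with "conf" (0 to 1); they miss things now and then, are a little off and sometimes report something else, mostly with a low value. They report only what shows in the picture. A call takes as long as a camera call.
- manip.recognise(thing, camera): "point" ([x, y, z] in m, in world coordinates, good to about 4 mm: the middle of the surface that is visible of it).
- manip.place_of(thing, camera): "point" ([x, y, z] in m, in world coordinates, good to about 4 mm: a listed point, or the origin of a listed thing).
The state is a dict: "clock": time; "joints": joint angles; "dq": joint speeds; "effort": joint torques, N m; "tcp_pos": TCP position; "eef_rot": TCP orientation; "force": force on the tool from outside, world axes, zero at the start; "ft_torque": the same for the moment, N m; "grip_width": finger opening in m.
Only numpy, scipy, OpenCV 4.12 (cv2) and the standard library are available. Lean on these libraries where they do the work, as an engineer would, in place of code of your own. Each camera call takes 0.05 s, during which the arm holds its last target.

### The job

Clear the manicure pad: with the fingertips, sweep the three empty black-lidded pots across the white pad and over its edge, so that they drop into the open pink tray beside it. Only push the pots, never pick them up, and leave the polish bottles and the glass jar standing where they are.

Things in the scene. Friction and masses are not known exactly. Their poses are not given: they have to be found in the camera images.
- pad: White raised work pad fixed on the desk: a flat slab 300 mm (its x) by 200 mm (its y) and 30 mm high, with no rim. The pots and bottle_a stand on it side by side along its x, about 66 mm apart (at least 50 mm between centres), each within 45 mm of the middle in its y. Origin: centre of its underside, on the desk; z up.
- tray: Open pink tray fixed on the desk, along one of the pad's two long (300 mm) sides, +y or -y: which one varies. 300 mm (its x) by 120 mm (its y), 28 mm high (2 mm lower than the pad's top), walls and floor 4 mm thick, 2 mm gap to the pad; its axes are parallel to the pad's. Origin: centre of its underside; its centre lies 162 mm from the pad's centre.
- case: Closed dark-blue case with a small brass clasp on each side, fixed on the desk along the pad's other long side: 300 x 120 mm, 28 mm high, flat on top. Not to be used. Origin: centre of its underside.
- pot_a: One of three identical empty nail-art pots standing on the pad: a squat round pot, 32 mm across and 14 mm tall, white below with a black lid, about 15 g. It slides freely when pushed low down. Origin: centre of its underside, z up while it stands.
- pot_b: One of three identical empty nail-art pots standing on the pad: a squat round pot, 32 mm across and 14 mm tall, white below with a black lid, about 15 g. It slides freely when pushed low down. Origin: centre of its underside, z up while it stands.
- pot_c: One of three identical empty nail-art pots standing on the pad: a squat round pot, 32 mm across and 14 mm tall, white below with a black lid, about 15 g. It slides freely when pushed low down. Origin: centre of its underside, z up while it stands.
- bottle_a: Square mini nail-polish bottle: orange body 26 x 26 mm, 28 mm tall, with a round gold cap 17 mm across on top, 57 mm tall in all, about 45 g; it stands on the pad in the row of pots, at any place in the row. To be left alone. Origin: centre of its underside, z up.
- bottle_b: Square mini nail-polish bottle: orange body 26 x 26 mm, 28 mm tall, with a round gold cap 17 mm across on top, 57 mm tall in all, about 45 g; it stands on the desk just beyond the pad's far (+x) end. To be left alone. Origin: centre of its underside, z up.
- jar: Closed glass jar with an aluminium lid, 50 mm across and 50 mm tall, about 120 g, standing on the desk just beyond the pad's far (+x) end. To be left alone. Origin: centre of its underside.

How it is judged:
At the end, for the whole second after the job is handed in: All three pots lie at rest inside the pink tray (each pot's underside's centre within the tray's outline and less than 35 mm above the desk); both bottles and the jar stand upright (within 0.2 rad) and less than 20 mm from where they started (x of pot_a in the frame of tray between -0.15 and 0.15 m and y of pot_a in the frame of tray between -0.06 and 0.06 m and z of each of pot_a, pot_b, pot_c in the frame of tray below 0.035 m and linear speed of each of pot_a, pot_b, pot_c below 0.02 m/s and x of pot_b in the frame of tray between -0.15 and 0.15 m and y of pot_b in the frame of tray between -0.06 and 0.06 m and x of pot_c in the frame of tray between -0.15 and 0.15 m and y of pot_c in the frame of tray between -0.06 and 0.06 m and distance of each of bottle_a, bottle_b, jar from where it was at the start of the episode below 0.02 m and angle between each of bottle_a, bottle_b, jar's own z axis and vertical below 0.2 rad); the robot touches nothing.
It fails at once if a pot is lifted (upright and more than 6 mm above the pad's top, or its underside's centre more than 22 mm above the pad's top in any attitude) (height (world z) of any of pot_a, pot_b, pot_c above 0.052 m or (height (world z) of pot_a above 0.036 m and angle between pot_a's own z axis and vertical below 0.3 rad) or (height (world z) of pot_b above 0.036 m and angle between pot_b's own z axis and vertical below 0.3 rad) or (height (world z) of pot_c above 0.036 m and angle between pot_c's own z axis and vertical below 0.3 rad)).
It fails at once if a bottle or the jar is shifted by 20 mm or more, or tipped (distance of any of bottle_a, bottle_b, jar from where it was at the start of the episode above 0.02 m or angle between any of bottle_a, bottle_b, jar's own z axis and vertical above 0.4 rad).
It also fails if it takes over 54 s, if anything falls off the work surface, if the arm or the gripper's body presses on something with over 40 N, if the wrist force passes 120 N, or if a joint passes its speed limit or range.

## Working session

There is one attempt and no reset: what is moved stays moved. The work goes in short steps, Python scripts to look and compute and a shell command to move; the robot and the scene stay as the last step left them, time stands still between calls to the robot, and variables do not carry over. Pictures are saved under pics/ and viewed, and the job is handed in when it is done.

```bash
mkdir -p pics; ls; python3 - <<'E'
from station import manip
import cv2,numpy as np
print(manip.read_state())
for c in ("top","side"):
    im=manip.grab_frame(c); cv2.imwrite(f"pics/{c}0.png",im[:,:,::-1])
    i=manip.camera_info(c); print(c,np.round(i["K"],1).tolist(),np.round(i["extrinsics"],3).tolist())
for t in ("pad","tray","case","pot_a","bottle_a","jar"):
    for r in manip.place_of(t,"top"): print(t,np.round(r["point"],4),round(r["conf"],2))
E
```

```text
pics
{'clock': 0.0, 'joints': array([ 9.76256190e-01,  1.04657195e-01,  9.64631403e-02,  1.56387599e+00,
       -2.97809629e-05,  1.35313337e+00]), 'dq': array([ 1.94073145e-03, -4.91888866e-05, -8.62294579e-04, -7.84297761e-05,
        9.36206708e-04,  6.62507313e-04]), 'effort': array([-2.65682695e-05, -5.56933272e+01,  5.03647685e+01,  1.69045333e-02,
       -3.24616049e-04, -1.34503983e-05]), 'tcp_pos': array([0.2206044 , 0.55762449, 0.23054359]), 'eef_rot': array([ 1.87325307e-01,  9.82297726e-01, -5.90945613e-04, -2.37900283e-04]), 'force': array([-0.18498833,  0.08505572, -0.30637487]), 'ft_torque': array([ 0.0344707 , -0.00873888,  0.02784412]), 'grip_width': 0.08534741464553257}
top [[383.4, 0.0, 325.7], [0.0, 383.4, 202.6], [0.0, 0.0, 1.0]] [[0.119, -0.993, -0.002, -0.04], [-0.971, -0.116, -0.21, 0.605], [0.208, 0.027, -0.978, 0.577], [0.0, 0.0, 0.0, 1.0]]
side [[444.0, 0.0, 319.3], [0.0, 444.0, 196.3], [0.0, 0.0, 1.0]] [[0.998, -0.067, -0.01, -0.613], [-0.055, -0.705, -0.707, 0.092], [0.04, 0.706, -0.707, 0.646], [0.0, 0.0, 0.0, 1.0]]
pad [ 0.5569  0.0236 -0.0024] 0.73
case [0.5589 0.1854 0.0021] 0.89
case [ 0.556  -0.1394 -0.005 ] 0.54
pot_a [ 0.4622 -0.014   0.0318] 0.85
pot_a [0.5885 0.0025 0.0302] 0.64
pot_a [0.6462 0.0434 0.0294] 0.64
bottle_a [0.5233 0.0572 0.0301] 0.78
jar [ 0.7474 -0.0607  0.0035] 0.6
```

View pics/top0.png

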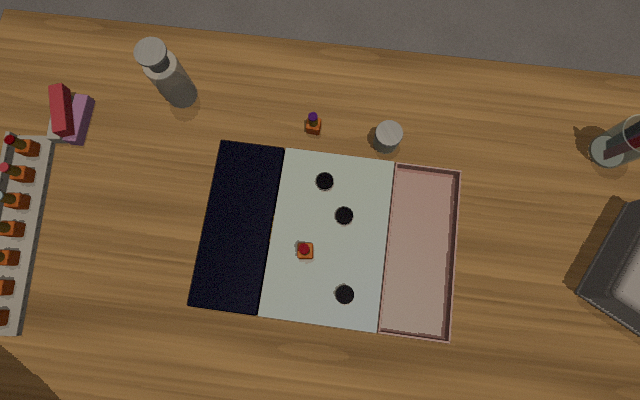

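View pics/side0.png

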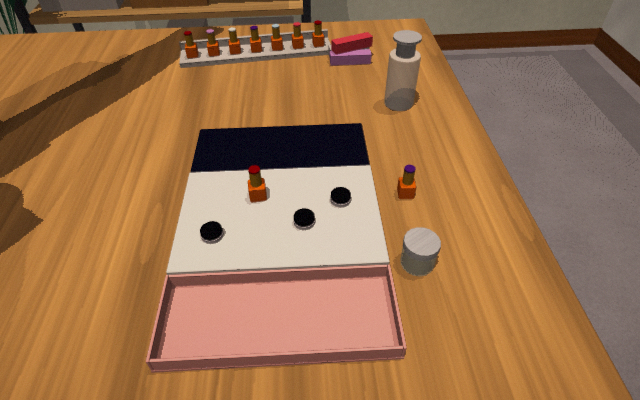

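The top view shows the tray (pink, px 380–460) on the -y side and the case on the +y side. The pots are at px (345,294), (344,215) and (325,181), and bottle_a is at (305,250). In the side view the row from left to right is pot, bottle, pot, pot. I'll check these positions and the pad's yaw from the pixels.

```bash
cat > h.py <<'E'
from station import manip
import cv2,numpy as np
def px2w(c,u,v,z):
    i=manip.camera_info(c);K=np.array(i["K"]);E=np.array(i["extrinsics"]);R=E[:3,:3];t=E[:3,3]
    o=-R.T@t; d=R.T@np.linalg.inv(K)@np.array([u,v,1.]); return o+d*(z-o[2])/d[2]
def pots(c,tag):
    im=manip.grab_frame(c); cv2.imwrite(f"pics/{c}{tag}.png",im[:,:,::-1])
    m=(im.max(2)<45).astype(np.uint8)
    n,l,s,ce=cv2.connectedComponentsWithStats(m)
    return [(np.round(ce[k],1).tolist(),int(s[k,4]),np.round(px2w(c,*ce[k],.044),4).tolist()) for k in range(1,n) if 60<s[k,4]<900]
E
python3 - <<'E'
from h import *
for c in("top","side"):
    for p in pots(c,"1"): print(c,p)
for n,u,v in(("far+y",285,148),("far-y",394,161),("near+y",258,315),("near-y",378,331)): print(n,px2w("top",u,v,.03).round(4))
for n,u,v in(("far-y",387,264),("near-y",172,270),("far+y",370,167),("near+y",190,170)): print('s',n,px2w("side",u,v,.03).round(4))
for n,u,v in(("bottle cap",303,247),): print(n,px2w("top",u,v,.087).round(4))
print(px2w("side",255,170,.087).round(4))
for t in ("tray","bottle_b","bottle_a","jar","pot_a"):
    for r in manip.place_of(t,"side"): print(t,np.round(r["point"],4),round(r["conf"],2))
from scipy.spatial.transform import Rotation as R
print(R.from_quat(manip.read_state()["eef_rot"]).as_matrix().round(3))
E
```

```text
top ([632.4, 130.1], 154, [0.807, -0.4982, 0.044])
top ([324.4, 180.6], 217, [0.6482, 0.0398, 0.044])
top ([343.8, 215.2], 231, [0.5913, -0.0006, 0.044])
top ([344.4, 294.1], 262, [0.4605, -0.0159, 0.044])
side ([20.4, 14.2], 493, [-0.1093, 0.7632, 0.044])
side ([306.3, 11.1], 172, [0.6292, 0.7142, 0.044])
side ([78.1, 26.5], 70, [0.0649, 0.674, 0.044])
side ([340.2, 195.0], 252, [0.6489, 0.0384, 0.044])
side ([303.6, 217.0], 289, [0.5921, -0.0021, 0.044])
side ([210.7, 230.4], 313, [0.4614, -0.0174, 0.044])
far+y [0.7046 0.1189 0.03  ]
far-y [ 0.7034 -0.08    0.03  ]
near+y [0.4096 0.1221 0.03  ]
near-y [ 0.4082 -0.078   0.03  ]
s far-y [ 0.7    -0.0829  0.03  ]
s near-y [ 0.4133 -0.0713  0.03  ]
s far+y [0.7064 0.1139 0.03  ]
s near+y [0.4095 0.1298 0.03  ]
bottle cap [0.5252 0.0586 0.087 ]
[0.5254 0.0563 0.087 ]
tray [ 0.5542 -0.1389  0.0017] 0.88
bottle_b [0.5246 0.0563 0.0305] 0.69
bottle_b [0.7613 0.0689 0.    ] 0.58
bottle_a [0.5246 0.0563 0.0305] 0.69
bottle_a [0.7613 0.0689 0.    ] 0.58
jar [ 0.7519 -0.0646  0.0013] 0.73
jar [ 0.7588  0.072  -0.0034] 0.41
pot_a [ 0.4598 -0.0121  0.0322] 0.94
pot_a [0.589  0.0007 0.0294] 0.76
pot_a [0.5518 0.016  0.0022] 0.65
pot_a [0.6471 0.0407 0.0327] 0.54
[[-0.93   0.368  0.   ]
 [ 0.368  0.93   0.   ]
 [-0.     0.    -1.   ]]
```

Both cameras and the networks agree:
- pot A: (0.461, -0.016)
- pot B: (0.591, -0.001)
- pot C: (0.648, 0.039)
- bottle_a: (0.525, 0.057)
- pad edge on the tray side: y ≈ -0.079, yaw about 0

I'll set the jaws along x and nearly closed, so each pot sits in a small cradle and gets swept toward -y. First I'll move above the spot behind C.

```bash
python3 -m creep '[[[2.1,-2.3,0,0,0,-0.06],[2.1,-2.3,0,0,0,-0.06],[2.1,-2.3,0,0,0,-0.06],[2.1,-2.3,0,0,0,-0.06],[2.1,-2.3,0,0,0,-0.06],[2.1,-2.3,0,0,0,-0.06],[2.1,-2.3,0,0,0,-0.06],[2.1,-2.3,0,0,0,-0.06],[2.1,-2.3,0,0,0,-0.06],[2.1,-2.3,0,0,0,-0.06]]]' -0.67
python3 -m creep '[[[2.1,-2.3,0,0,0,-0.06],[2.1,-2.3,0,0,0,-0.06],[2.1,-2.3,0,0,0,-0.06],[2.1,-2.3,0,0,0,-0.06],[2.1,-2.3,0,0,0,-0.06],[2.1,-2.3,0,0,0,-0.06],[2.1,-2.3,0,0,0,-0.06],[2.1,-2.3,0,0,0,-0.06],[2.1,-2.3,0,0,0,-0.06],[0,0,0,0,0,-0.05]]]'
```

```text
clock: 1.58
tcp_pos: [0.4316, 0.3267, 0.2315]
eef_rot: [0.471, 0.882, 0.0, 0.0]
force: [1.1, 0.3, 0.1]
grip_width: 0.0138
clock: 2.42
tcp_pos: [0.6225, 0.1165, 0.2302]
eef_rot: [0.708, 0.706, -0.0, 0.001]
force: [0.4, 0.2, -0.3]
grip_width: 0.0137
```

```bash
python3 -m creep '[[[1.3,-1.5,-3,0,0,0],[1.3,-1.5,-3,0,0,0],[0,0,-4,0,0,0],[0,0,-4,0,0,0],[0,0,-2,0,0,0],[0,0,-1.5,0,0,0],[0,0,0,0,0,0],[0,0,0,0,0,0]]]'
python3 - <<'E'
from h import *
for c in("top","side"):
    for p in pots(c,"2"): print(c,p)
print(manip.read_state()["tcp_pos"])
E
```

```text
clock: 3.08
tcp_pos: [0.6452, 0.091, 0.0559]
eef_rot: [0.706, 0.709, -0.0, -0.001]
force: [0.0, 0.2, 0.7]
grip_width: 0.0141
top ([318.2, 23.5], 769, [0.9567, 0.089, 0.044])
top ([309.0, 61.1], 82, [0.8753, 0.0963, 0.044])
top ([288.0, 144.4], 306, [0.7069, 0.1123, 0.044])
top ([295.2, 170.6], 813, [0.6603, 0.093, 0.044])
top ([324.4, 180.6], 211, [0.6483, 0.0397, 0.044])
top ([276.7, 210.0], 93, [0.5866, 0.115, 0.044])
top ([343.7, 215.1], 224, [0.5914, -0.0005, 0.044])
top ([344.3, 294.1], 242, [0.4605, -0.0159, 0.044])
top ([251.9, 372.6], 89, [0.3234, 0.1158, 0.044])
side ([21.7, 14.3], 422, [-0.1054, 0.7618, 0.044])
side ([77.9, 26.5], 64, [0.0643, 0.6743, 0.044])
side ([340.2, 194.9], 248, [0.6489, 0.0386, 0.044])
side ([303.5, 217.0], 287, [0.592, -0.0021, 0.044])
side ([210.7, 230.3], 310, [0.4614, -0.0174, 0.044])
[0.64682826 0.09092182 0.05817468]
```

View pics/side2.png

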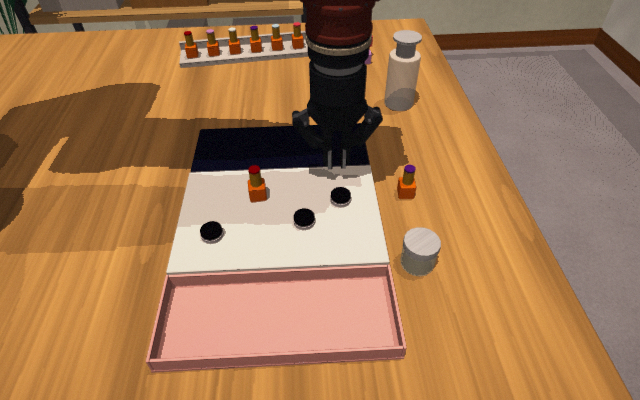

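The fingertips at px (330–345, 165) are right behind pot C at (340,195), and the bottles are clear. I'll lower to just above the pad, then sweep.

```bash
python3 -m creep '[[[0.2,0,-1,0,0,0],[0,0,-1,0,0,0],[0,0,-0.2,0,0,0],[0,0,0,0,0,0],[0,0,0,0,0,0]]]'
```

```text
clock: 3.6
tcp_pos: [0.6475, 0.091, 0.034]
eef_rot: [0.706, 0.709, -0.0, -0.0]
force: [-0.2, -0.2, 0.2]
grip_width: 0.0142
```

```bash
python3 -m creep '[[[0,-1,0,0,0,0],[0,-1.2,0,0,0,0],[0,-1.2,0,0,0,0],[0,-1.2,0,0,0,0],[0,-1.2,0,0,0,0],[0,-1.2,0,0,0,0],[0,-1.2,0,0,0,0],[0,-1,0,0,0,0],[0,-0.5,0,0,0,0],[0,0,0,0,0,0]]]'
python3 - <<'E'
from h import *
for p in pots("side","3"): print(p)
E
```

```text
clock: 4.43
tcp_pos: [0.6478, -0.0074, 0.0343]
eef_rot: [0.706, 0.708, -0.0, 0.0]
force: [-0.8, 0.8, 0.0]
grip_width: 0.0141
([21.8, 14.4], 405, [-0.105, 0.7613, 0.044])
([77.8, 26.4], 61, [0.0641, 0.6746, 0.044])
([303.8, 217.0], 287, [0.5923, -0.0022, 0.044])
([210.8, 230.3], 310, [0.4614, -0.0173, 0.044])
```

View pics/side3.png

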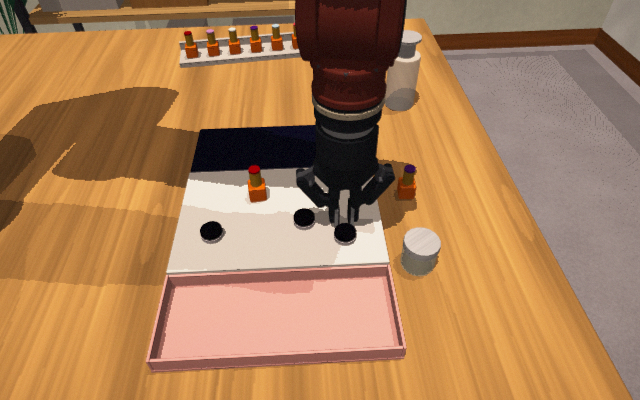

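Pot C now sits in the cradle at px (345,232), and B is untouched. I'll continue over the edge.

```bash
python3 -m creep '[[[0,-0.8,0,0,0,0],[0,-1.2,0,0,0,0],[0,-1.2,0,0,0,0],[0,-1.2,0,0,0,0],[0,-1.2,0,0,0,0],[0,-1.2,0,0,0,0],[0,-1.2,0,0,0,0],[0,-1.2,0,0,0,0],[0,-0.6,0,0,0,0],[0,0,0,0,0,0]]]'
python3 - <<'E'
from h import *
for p in pots("side","4"): print(p)
E
```

```text
clock: 5.32
tcp_pos: [0.6478, -0.1058, 0.0343]
eef_rot: [0.706, 0.708, -0.0, 0.0]
force: [0.3, 0.8, 0.1]
grip_width: 0.0138
([17.3, 12.5], 514, [-0.1217, 0.7747, 0.044])
([425.8, 69.1], 379, [0.8652, 0.3968, 0.044])
([359.6, 171.0], 175, [0.6851, 0.0899, 0.044])
([303.4, 217.8], 314, [0.5918, -0.0037, 0.044])
([210.6, 230.3], 303, [0.4612, -0.0173, 0.044])
```

View pics/side4.png

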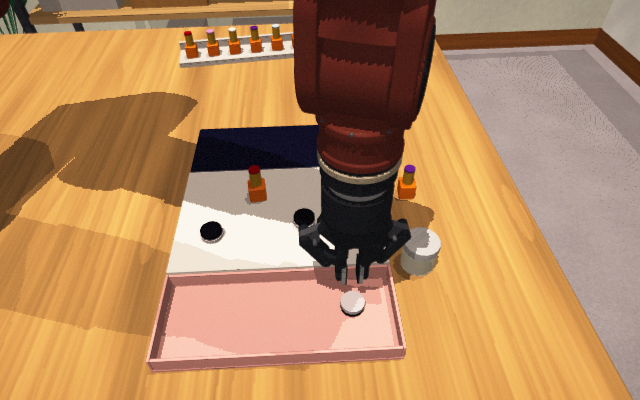

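C lies upside down in the tray at px (352,303). Next I'll lift clear and go behind B.

```bash
python3 -m creep '[[[0,0,3.5,0,0,0],[0,0,3.5,0,0,0],[-1.1,3,0,0,0,0],[-1.1,3,0,0,0,0],[-1.1,3,0,0,0,0],[-1.1,3,0,0,0,0],[-1.1,3,0,0,0,0],[0,0,0,0,0,0],[0,0,-2.5,0,0,0],[0,0,-2.5,0,0,0]]]'
python3 -m creep '[[[0,0,-1.2,0,0,0],[0,0,-0.6,0,0,0],[0,0,-0.2,0,0,0],[0,0,0,0,0,0],[0,0,0,0,0,0]]]'
python3 - <<'E'
from h import *
for p in pots("side","5"): print(p)
E
```

```text
clock: 6.2
tcp_pos: [0.5942, 0.0469, 0.0557]
eef_rot: [0.705, 0.709, 0.001, 0.002]
force: [0.0, 0.0, -1.4]
grip_width: 0.0143
clock: 6.62
tcp_pos: [0.5936, 0.0457, 0.0356]
eef_rot: [0.706, 0.708, 0.001, 0.001]
force: [-0.3, 1.0, 0.1]
grip_width: 0.014
([21.9, 14.6], 427, [-0.1043, 0.76, 0.044])
([77.9, 26.5], 64, [0.0643, 0.6743, 0.044])
([303.5, 217.0], 287, [0.592, -0.0021, 0.044])
([210.7, 230.4], 312, [0.4614, -0.0175, 0.044])
```

View pics/side5.png

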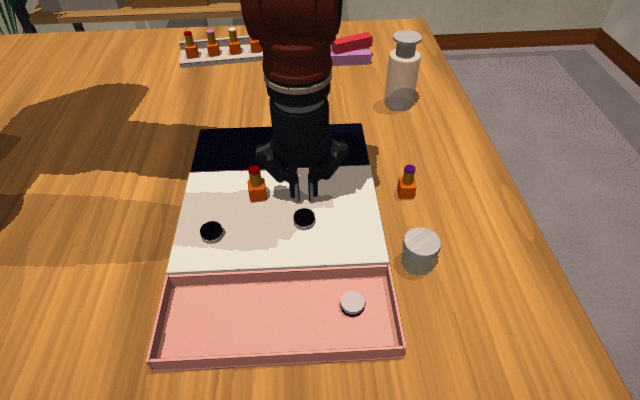

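The fingers at px (303,195) are behind B at (304,217). The bottle at (257,190) hasn't moved. I'll sweep B about 15 cm over the edge.

```bash
python3 -m creep '[[[-0.1,-0.8,-0.1,0,0,0],[0,-1.2,0,0,0,0],[0,-1.2,0,0,0,0],[0,-1.2,0,0,0,0],[0,-1.2,0,0,0,0],[0,-1.2,0,0,0,0],[0,-1.2,0,0,0,0],[0,-1.2,0,0,0,0],[0,-1.2,0,0,0,0]]]'
python3 -m creep '[[[0,-1.2,0,0,0,0],[0,-1.2,0,0,0,0],[0,-1.2,0,0,0,0],[0,-1,0,0,0,0],[0,-0.5,0,0,0,0],[0,0,0,0,0,0],[0,0,0,0,0,0]]]'
python3 - <<'E'
from h import *
for p in pots("side","6"): print(p)
E
```

```text
clock: 7.42
tcp_pos: [0.5917, -0.0594, 0.0333]
eef_rot: [0.706, 0.708, 0.0, 0.0]
force: [0.6, 0.1, 0.6]
grip_width: 0.0139
clock: 8.0
tcp_pos: [0.5917, -0.1091, 0.0333]
eef_rot: [0.706, 0.708, 0.0, -0.0]
force: [-0.2, 1.0, 0.3]
grip_width: 0.0138
([15.8, 12.6], 608, [-0.1252, 0.7742, 0.044])
([236.1, 11.9], 116, [0.4486, 0.7258, 0.044])
([354.0, 145.3], 836, [0.6843, 0.1554, 0.044])
([303.8, 177.8], 178, [0.596, 0.0808, 0.044])
([210.6, 230.3], 303, [0.4612, -0.0173, 0.044])
```

View pics/side6.png

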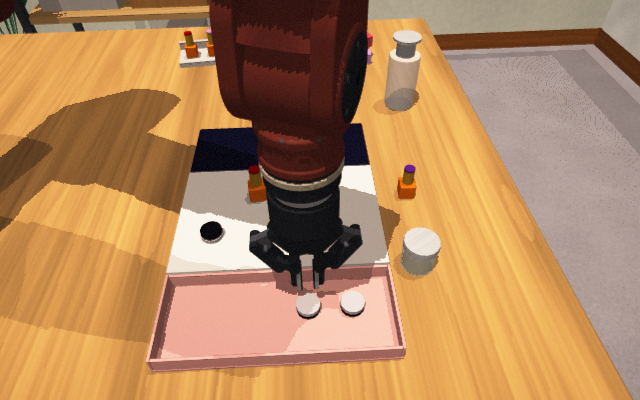

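B is in the tray at px (308,305). Now A.

```bash
python3 -m creep '[[[0,0,3.5,0,0,0],[0,0,3.5,0,0,0],[-3,2,0,0,0,0],[-3,3,0,0,0,0],[-3,3,0,0,0,0],[-3,3,0,0,0,0],[-1.1,3,0,0,0,0],[0,0,0,0,0,0],[0,0,-2.5,0,0,0],[0,0,-2.5,0,0,0]]]'
python3 -m creep '[[[0,0,-1.2,0,0,0],[0,0,-0.6,0,0,0],[0,0,-0.1,0,0,0],[0,0,0,0,0,0],[0,0,0,0,0,0]]]'
python3 - <<'E'
from h import *
for p in pots("side","7"): print(p)
E
```

```text
clock: 8.88
tcp_pos: [0.4638, 0.0301, 0.0544]
eef_rot: [0.705, 0.709, 0.001, 0.002]
force: [-0.2, 0.0, -0.8]
grip_width: 0.0142
clock: 9.3
tcp_pos: [0.4632, 0.0291, 0.0355]
eef_rot: [0.706, 0.708, 0.0, 0.001]
force: [0.6, -0.2, 0.2]
grip_width: 0.0144
([21.8, 14.6], 416, [-0.1044, 0.7601, 0.044])
([306.0, 10.9], 156, [0.6286, 0.7156, 0.044])
([77.9, 26.4], 63, [0.0641, 0.6747, 0.044])
([210.7, 230.3], 310, [0.4613, -0.0173, 0.044])
```

View pics/side7.png

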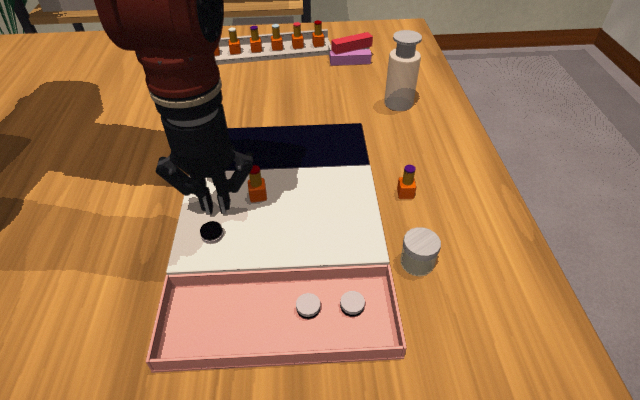

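The fingers at px (214,205) are behind A at (211,231), about 2 mm too far in x. I'll correct that and sweep.

```bash
python3 -m creep '[[[-0.2,-0.3,-0.1,0,0,0],[0,-1.2,0,0,0,0],[0,-1.2,0,0,0,0],[0,-1.2,0,0,0,0],[0,-1.2,0,0,0,0],[0,-1.2,0,0,0,0],[0,-1.2,0,0,0,0],[0,-1.2,0,0,0,0]]]'
python3 -m creep '[[[0,-1.2,0,0,0,0],[0,-1.2,0,0,0,0],[0,-1.2,0,0,0,0],[0,-1,0,0,0,0],[0,-0.5,0,0,0,0],[0,0,0,0,0,0],[0,0,0,0,0,0]]]'
python3 - <<'E'
from h import *
for p in pots("side","8"): print(p)
E
```

```text
clock: 10.02
tcp_pos: [0.4606, -0.0587, 0.0339]
eef_rot: [0.706, 0.708, 0.0, 0.0]
force: [-0.2, -0.4, -0.4]
grip_width: 0.0139
clock: 10.6
tcp_pos: [0.4603, -0.1087, 0.0332]
eef_rot: [0.706, 0.708, 0.0, -0.0]
force: [0.7, 0.3, -0.0]
grip_width: 0.0143
([4.9, 16.0], 339, [-0.145, 0.7553, 0.044])
([37.4, 16.0], 506, [-0.0603, 0.7471, 0.044])
([131.6, 13.5], 361, [0.1795, 0.7405, 0.044])
([306.0, 10.8], 151, [0.6286, 0.7161, 0.044])
([50.9, 63.0], 260, [0.0635, 0.4921, 0.044])
([84.3, 117.5], 132, [0.1994, 0.2766, 0.044])
```

View pics/side8.png

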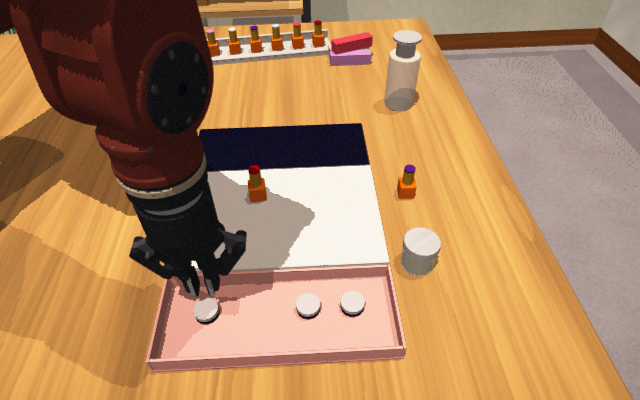

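All three pots are in the tray. I'll lift clear and check.

```bash
python3 -m creep '[[[0,0,3,0,0,0],[0,0,3,0,0,0],[0,0,3,0,0,0],[0,0,3,0,0,0],[0,0,3,0,0,0],[0,0,0,0,0,0],[0,0,0,0,0,0],[0,0,0,0,0,0]]]'
python3 - <<'E'
from h import *
pots("side","9");pots("top","9")
for t in ("bottle_a","jar","pot_a"):
    for r in manip.place_of(t,"side"): print(t,np.round(r["point"],4),round(r["conf"],2))
E
```

```text
clock: 11.32
tcp_pos: [0.4603, -0.1081, 0.1828]
eef_rot: [0.705, 0.709, -0.0, -0.0]
force: [0.1, 0.4, -0.1]
grip_width: 0.0143
bottle_a [0.756  0.0699 0.0019] 0.94
bottle_a [0.5243 0.0563 0.0322] 0.76
bottle_a [ 0.6506 -0.1314  0.0205] 0.19
jar [0.5532 0.0201 0.002 ] 0.65
jar [ 7.507e-01 -6.690e-02  6.000e-04] 0.59
pot_a [ 0.4597 -0.123   0.0181] 0.8
pot_a [ 0.6466 -0.1312  0.0197] 0.78
```

View pics/side9.png

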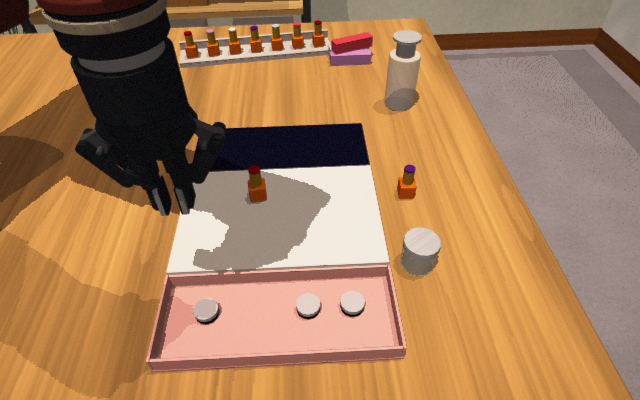

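The three pots lie flat in the tray at px (206,310), (308,305) and (352,303). The bottles and jar are at their original pixels, and the gripper is well clear.

```bash
python3 -c "
from station import manip
print(manip.close_job())"
```

```text
the job is handed in; nothing more can be done
None
```

All three pots are in the pink tray and the job is handed in; it reports no verdict. With the fingers nearly shut, I swept them one at a time (far, middle, near) across the pad and over its -y edge, without lifting any. This took about 11.4 s of the 54 s allowed.

**Pots:** the last side picture shows all three lying upside down in the tray. The network found two of them, about 20 mm above the desk. It missed the middle one, so that one rests on the picture alone.

**Bottles and jar:** both bottles and the jar stand upright at their original pixels. The network puts each within about 6 mm of its first reading, which is about its own error. It also gave one false "jar" on the pad and one weak false "bottle" on a pot; the picture rules out both.

**Robot:** the gripper ended about 15 cm above the tray, touching nothing. The readings after each move never showed more than about 1.5 N on the tool.

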